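# Seat a marble inlay in the measuring board and close the sprung caliper on it

## Robot

A 6-joint arm with a two-finger parallel gripper is mounted at the origin on the work surface. World frame = base frame: x ahead of the robot, y to its left, z up, the work surface at z = 0. Lengths are in m, angles in rad, forces in N, time in s.
With the tool pointing down it reaches from about 0.325 to 0.775 m from the base axis. Payload 5.5 kg.
Tool frame: the origin (TCP) lies at the very end of the fingers, on their centre line; the grasp point (between the pads) lies 19 mm behind it (env.grasp_offset is the distance from the TCP to the grasp point, in m); z points along the fingers, y is the line along which they close (so a half turn about z gives the same grasp; the last joint's range is limited). The gripper opens to 85 mm and grips with 20 to 120 N. Pads are 22 mm wide; open, the fingers measure 114 mm over their backs; the gripper's body (76 mm by 85 mm) begins 54 mm behind the grasp point. The pads swing forward as they close: fully open they stand 13 mm farther back than shut.
Start: joints at [1.24, 0.091, 1.231, -0, 1.82, -0.057], TCP at [0.162, 0.578, 0.231] pointing down, gripper open.
Joint ranges: [-2.87, 2.87], [-0.86, 2.18], [0.17, 2.46], [-1.51, 4.65], [0.06, 2.69], [-2.65, 2.65]. Speed limits (rad/s): [2.57, 2.57, 3.01, 3.14, 3.14, 3.14].

## Interface

Orientations are given as a unit quaternion [x, y, z, w].
In Python, from workcell import env, optics gives the robot as it stands. The module is installed in compiled form; this text tells all that it offers.
- The arm moves only by the tool step_arm, never from a script. Its argument "moves" is a list of rows, each an object with "grip": the finger opening in mm, from 0 to 85.4; "linear": the shift along the tool's x, y, z in mm, a list of three; "yaw": the turn about the tool's z in degrees. A call has 1 to 10 rows; each row shifts and turns the commanded pose from where the row before left it, along the tool's axes as they then stand; what a row does not reach is not made up. A row lasts 1/12 s, in which the tool goes at most 41.7 mm and 7.16 degrees, less where a joint would pass 70% of its speed; a pose out of reach is approached as far as the arm can. A call with a gripper value outside its range is refused whole. The fingers move at their own pace and stop on an object; "squeeze" is the grip in N (left out, the last holds). Time passes only in rows, so rows that do not move let the fingers close. It gives the time, the measured TCP pose, the force, the opening and the grip force at its end, in the units of the state.
- env.read_state(): the state, without advancing time (a new reading comes with each control period).
- optics.camera(name): name is "scene" or "top"; returns a dict with "pixels" (480x640x3 uint8, blue, green, red), "fx", "fy", "cx", "cy" (pixels), "D" ([k1, k2, p1, p2, k3] as OpenCV has them; the pictures are not rectified), "position" and "rotation" of the camera in the world. Camera axes: x right, y down, z forward; pixel columns grow to the right and rows downward; lengths in m; the calibration is good to about 2 mm. A picture is of the moment at which its call begins. There is no depth.
- env.finish_job(): hands the job in; it is judged then, once.
Trained networks look in the newest picture that a camera, given by its name, has taken for a name from the list of things; names that differ only in an ending like _2 or _b are one class to them, and where a whole thing is asked for, a point or a joint stands for the part that bears it (a point fixed in the world has none). Each returns a list of dicts, best first, with "score" (0 to 1); they miss things now and then, are a little off and sometimes report something else, mostly with a low value. They report only what shows in the picture. A call takes as long as a camera call. They do not tell look-alikes from the thing itself.
- optics.find_in(camera, thing): "at" ([column, row] in pixels, amid what is visible of it).
- optics.landmark_of(camera, thing): "at" ([column, row] in pixels: a listed point, or the origin of a listed thing).
The state is a dict: "t": time; "joint_positions": joint angles; "qvel": joint speeds; "effort": joint torques, N m; "eef_pos": TCP position; "ee_rot": TCP orientation; "ft_force": force on the tool from outside, world axes, zero at the start; "moment": the same for the moment, N m; "finger_gap": opening from 0.0 (shut) to 1.0 (fully open); "gripper_force": force on a finger pad.
Only numpy, scipy, OpenCV 4.12 (cv2) and the standard library are available. Lean on these libraries where they do the work, as an engineer would, in place of code of your own. Each camera call takes 0.05 s, during which the arm holds its last target. There are 200 camera calls.

## Task

Take the large house-shaped marble inlay piece off the grey mat and lay it (do not drop it) in the house-shaped pocket of the wooden measuring board, flat on the pocket floor and square in it, and let go. Then slide the caliper carriage up to it until its sprung steel tip presses gently against the stone's flat end and is pushed visibly in, but never fully in, and leave it pressed there. Leave the other things on the mat where they are.

Things in the scene. Friction and masses are not known exactly. Their poses are not given: they have to be found in the camera images.
- stone: large house-shaped block of white marble lying on the grey mat (mat 4 mm thick): a rectangle 44 mm wide with a 90-degree pointed end, 72 mm long, 30 mm thick, 0.2 kg. Origin: underside, mid-length. x runs along it: flat end at x = +36 mm, point at -36 mm, parallel sides (y = +-22 mm) from x = -14 to +36 mm; centre of mass at x = +5 mm; z up
- small_stone: a similar house-shaped marble piece but smaller, 30 mm wide, 54 mm long, 30 mm thick, lying on the mat; not wanted. Origin mid-length on the underside, point to its -x.
- oblong_stone: a plain rectangular marble piece 72 x 44 x 30 mm (x, y, z), lying on the mat; not wanted. Origin at the centre of the underside.
- loupe: small black round magnifier, 30 mm in diameter, 28 mm high, standing on the mat; a bystander. Origin at the centre of its underside.
- sherd: small flat terracotta fragment, about 47 x 30 x 8 mm, on the mat; a bystander. Origin on its underside.
- pocket (a point): centre of the pocket floor in the wooden measuring board (250 x 104 mm, centred at x = +60 mm here); floor 12 mm above the table. The pocket has the stone's outline plus 1.5 mm all round, 12 mm deep with upright walls (rim 24 mm above the table); the seated stone stands 18 mm proud. z up, point towards -x, flat end +x: the seated stone's frame equals this one
- carriage (a joint): position in m of the caliper carriage along the board's x: 0 (stop nearest the pocket) to 0.075, growing away from the pocket. Slides with 6 N of friction, stays where left. The free tip's face is at x = 20 mm + this value in the pocket frame, so it meets a seated stone (flat end at x = 34 to 37 mm) at 0.014 to 0.017
- carriage_grip (a point): in the middle of the upright black fin on the carriage, 66 mm above the table; axes as the pocket's. The fin is 14 mm thick along the slide (x), 30 mm wide (y), from 36 to 82 mm above the table; the carriage block under it is 50 x 42 mm, top at 36 mm. The free tip's face is 60 mm ahead (towards -x)
- tip_face (a point): centre of the front face of the sprung steel tip, a rod with a disc 12 mm in diameter at its end, 33 mm above the table, pointing along the board's -x out of the carriage; moves with the tip.
- tip (a joint): how far in m the sprung tip is pushed into the carriage: 0 free, 0.012 fully in; the spring pushes with 0.35 N per mm (4 N at most), less than the carriage's friction.
There are look-alikes about, which are no part of the job. Leave any pink, red or turquoise look-alike of the stone alone.

How it is judged:
By the outcome, as a careful person would: the job done as asked, in the order asked, and still so for the second after the job is handed in, with the robot touching nothing.
It also fails if it takes over 56 s, if anything falls off the work surface, if the arm or the gripper's body presses on something with over 40 N, if the wrist force passes 120 N, or if a joint passes its speed limit or range.

## Working session

There is one attempt and no reset: what is moved stays moved. The work goes in short steps, Python scripts to look and compute and a tool call to move; the robot and the scene stay as the last step left them, time stands still between calls to the robot, and variables do not carry over. Pictures are saved under pics/ and viewed, at most 11 in all, crops included, and the job is handed in when it is done.

Besides the shell and the picture viewer there is one more tool, called after "Call:" as name(argument=value, ...) on one line, values as JSON. step_arm: Moves the arm, as the interface text tells. Its arguments: {"type":"object","properties":{"moves":{"type":"array","items":{"type":"object","properties":{"grip":{"type":"number"},"linear":{"type":"array","items":{"type":"number"}},"yaw":{"type":"number"}}}},"squeeze":{"type":"number"}},"required":["moves"]}

```bash
mkdir -p pics; cat > h.py <<'E'
import numpy as np, cv2
from scipy.optimize import least_squares
from workcell import env, optics
def K(c): return np.array([[c['fx'],0,c['cx']],[0,c['fy'],c['cy']],[0,0,1.]])
def R(c):
    r=np.array(c['rotation'],float)
    if r.shape==(3,3): return r
    from scipy.spatial.transform import Rotation
    return Rotation.from_quat(r.ravel()).as_matrix()
def ray(c,uv):
    p=cv2.undistortPoints(np.array([[uv]],float),K(c),np.array(c['D'],float))[0,0]
    d=R(c)@np.array([p[0],p[1],1]); return np.array(c['position'],float),d/np.linalg.norm(d)
def atz(c,uv,z):
    o,d=ray(c,uv); return o+d*(z-o[2])/d[2]
def tri(c1,u1,c2,u2):
    o1,d1=ray(c1,u1);o2,d2=ray(c2,u2)
    s=np.linalg.lstsq(np.c_[d1,-d2],o2-o1,rcond=None)[0]
    a,b=o1+s[0]*d1,o2+s[1]*d2
    return (a+b)/2,np.linalg.norm(a-b)
def proj(c,P):
    r=R(c).T; rv=cv2.Rodrigues(r)[0]; t=-r@np.array(c['position'],float)
    return cv2.projectPoints(np.atleast_2d(P).astype(float),rv,t,K(c),np.array(c['D'],float))[0][:,0]
E
python3 - <<'E'
from h import *
C={n:optics.camera(n) for n in('scene','top')}
for n,c in C.items():
    cv2.imwrite(f'pics/{n}0.png',c['pixels']); print(n,c['position'],np.round(R(c),3).tolist(),c['fx'])
    for th in ['stone','small_stone','oblong_stone','loupe','sherd','pocket','carriage_grip','tip_face']:
        print(th,[(np.round(d['at'],1).tolist(),round(d['score'],2)) for d in optics.landmark_of(n,th)[:5]])
s=env.read_state(); print(s['t'],s['eef_pos'],s['ee_rot'],s['finger_gap'],env.grasp_offset)
E
```

```text
scene [ 1.09958247 -0.57554275  0.70114891] [[0.679, 0.429, -0.596], [0.734, -0.41, 0.541], [-0.012, -0.805, -0.593]] 595.3858904556911
stone [([323.8, 187.1], 0.78), ([368.8, 165.3], 0.67), ([155.9, 282.8], 0.59), ([342.4, 233.8], 0.56), ([287.8, 258.7], 0.56)]
small_stone [([432.9, 253.4], 0.97)]
oblong_stone [([403.0, 203.2], 0.7), ([478.8, 224.6], 0.34)]
loupe [([480.2, 225.6], 0.74)]
sherd [([401.9, 283.9], 0.73), ([242.2, 306.3], 0.62)]
pocket [([288.4, 337.8], 0.72), ([243.8, 309.9], 0.72)]
carriage_grip [([215.2, 274.9], 0.84)]
tip_face [([244.3, 304.2], 0.57)]
top [0.42254921 0.00688773 0.85451426] [[0.015, -0.998, 0.067], [-1.0, -0.015, 0.005], [-0.004, -0.067, -0.998]] 444.2324955038051
stone [([337.3, 272.9], 0.9), ([211.6, 343.3], 0.89), ([268.5, 266.5], 0.82), ([143.8, 349.6], 0.73), ([444.0, 336.5], 0.69)]
small_stone [([229.7, 180.6], 0.84)]
oblong_stone [([175.9, 262.2], 0.94)]
loupe [([162.7, 174.7], 0.71)]
sherd []
pocket [([409.3, 194.0], 0.92), ([161.4, 174.6], 0.64)]
carriage_grip [([426.0, 272.1], 0.9)]
tip_face [([419.5, 236.7], 0.6)]
0.9 [0.16224156 0.57766191 0.23128038] [ 1.36496986e-01  9.90640486e-01 -6.31192094e-06 -1.18498341e-05] 0.9997571086997972 0.0187
```

View pics/scene0.png

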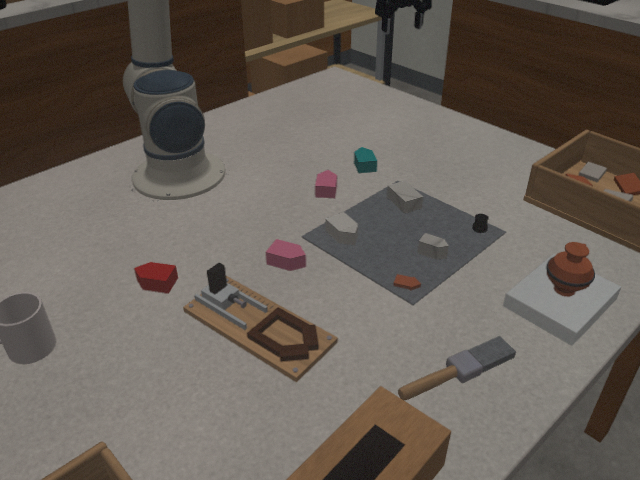

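View pics/top0.png

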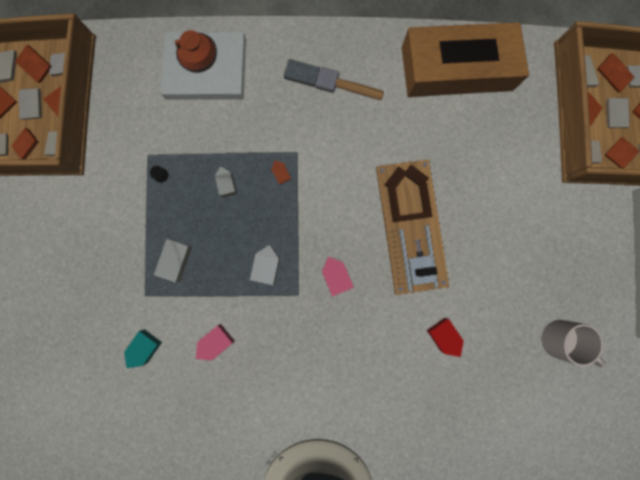

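The pale house-shaped pieces are the stone (top 265,266 / scene 342,232) and the small stone (225,181 / 433,245). The oblong is at (172,261). The coloured look-alikes are pink (337,275; 213,343), turquoise (142,349) and red (447,337). The larger white house on the mat fits the description. I'll confirm it, along with the board, in an enlarged crop.

```bash
python3 - <<'E'
from h import *
t=cv2.imread('pics/top0.png');s=cv2.imread('pics/scene0.png')
def crop(im,x,y,w,h,W,H): return cv2.resize(im[y:y+h,x:x+w],(W,H),interpolation=cv2.INTER_CUBIC)
a=np.vstack([crop(t,205,155,100,75,400,300)*0+crop(t,210,230,100,75,400,300),crop(s,310,190,100,75,400,300)])
b=np.vstack([crop(t,365,155,100,75,400,300),crop(s,180,255,160,120,400,300)])
cv2.imwrite('pics/crop1.png',np.hstack([a,b]))
C={n:optics.camera(n) for n in('scene','top')}
print(tri(C['top'],(268.5,266.5),C['scene'],(342.4,233.8)))
for n in C:
    for th in ('pocket','carriage_grip','tip_face'): print(n,th,[(np.round(d['at'],1).tolist(),round(d['score'],2)) for d in optics.landmark_of(n,th)[:3]])
print('pocket',tri(C['top'],(409.3,194),C['scene'],(288.4,337.8)))
print('grip',tri(C['top'],(426,272.1),C['scene'],(215.2,274.9)))
print('tip',tri(C['top'],(419.5,236.7),C['scene'],(244.3,304.2)))
# silhouette fit of the stone prism in both views
hs=np.array([[36,22],[36,-22],[-14,-22],[-36,0],[-14,22]])/1000
def mask(c,box):
    im=c['pixels']; g=cv2.cvtColor(im,cv2.COLOR_BGR2GRAY); x,y,w,h=box
    sub=cv2.GaussianBlur(g,(3,3),0)[y:y+h,x:x+w]
    th,m=cv2.threshold(sub,0,255,cv2.THRESH_BINARY+cv2.THRESH_OTSU)
    n,l,st,_=cv2.connectedComponentsWithStats(m); k=1+np.argmax(st[1:,4]); print('otsu',th,st[k])
    out=np.zeros(g.shape,np.uint8); out[y:y+h,x:x+w]=(l==k)*255; return out
M={'top':mask(C['top'],(246,238,38,52)),'scene':mask(C['scene'],(318,205,46,42))}
def prism(p):
    c,s_=np.cos(p[3]),np.sin(p[3]); xy=hs@np.array([[c,s_],[-s_,c]])+p[:2]
    return np.vstack([np.c_[xy,np.full(5,p[2])],np.c_[xy,np.full(5,p[2]+.03)]])
def cost(p):
    e=0
    for n in M:
        h=cv2.convexHull(proj(C[n],prism(p)).astype(np.float32))
        r=np.zeros(M[n].shape,np.uint8); cv2.fillConvexPoly(r,np.round(h*16).astype(int),255,cv2.LINE_AA,4)
        e+=np.abs(r.astype(float)-M[n]).sum()/255
    return e
from scipy.optimize import differential_evolution
p0=tri(C['top'],(268.5,266.5),C['scene'],(342.4,233.8))[0]
r=differential_evolution(cost,[(p0[0]-.02,p0[0]+.02),(p0[1]-.02,p0[1]+.02),(-.006,.016),(np.pi-.6,np.pi+.6)],seed=1,maxiter=60,popsize=12)
print(r.x,np.degrees(r.x[3]),r.fun,[m.sum()/255 for m in M.values()])
E
```

```text
(array([0.43383422, 0.10299616, 0.00700973]), np.float64(0.0027296483906733317))
scene pocket []
scene carriage_grip [([214.1, 274.3], 0.98)]
scene tip_face [([245.4, 305.9], 0.46)]
top pocket [([409.2, 193.7], 0.61), ([178.3, 257.7], 0.16)]
top carriage_grip [([426.5, 270.4], 0.79)]
top tip_face [([420.0, 236.5], 0.48)]
pocket (array([ 0.57766236, -0.16355662,  0.01353264]), np.float64(0.005725340257759499))
grip (array([ 0.42580749, -0.18619708,  0.06400427]), np.float64(0.0016962445582833277))
tip (array([ 0.49178895, -0.1795659 ,  0.03817676]), np.float64(0.00015921579891183603))
otsu 107.0 [  4   8  28  39 771]
otsu 106.0 [  0   0  40  28 777]
[0.43378449 0.10633559 0.01599969 2.94395476] 168.67618255637802 706.156862745098 [np.float64(771.0), np.float64(777.0)]
```

View pics/crop1.png

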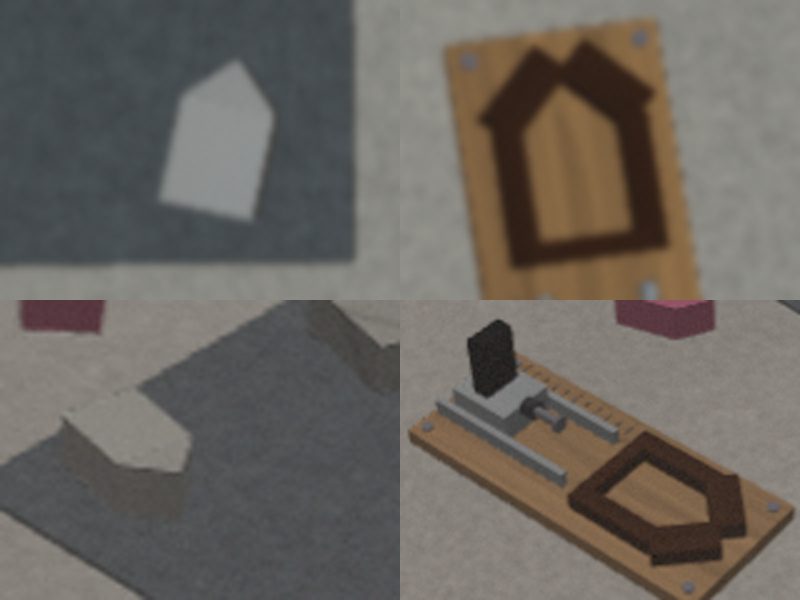

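The large white house piece on the mat is confirmed: top-view crop, apex about pixel (269,245). The carriage sits at the far stop and the pocket's point faces away from the robot. Next I'll refine with edge fitting.

```bash
cat >> h.py <<'E'
HS=np.array([[36,22],[36,-22],[-14,-22],[-36,0],[-14,22]])/1000
def world(p,L,z):  # p=x,y,yaw
    c,s=np.cos(p[2]),np.sin(p[2]); return np.c_[L@np.array([[c,s],[-s,c]])+p[:2],np.broadcast_to(z,len(L))]
def meas(c,P0,P1,w=3.,n=12):
    """edge points (px) near model segment: signed normal offset of strongest gradient"""
    g=cv2.GaussianBlur(cv2.cvtColor(c['pixels'],cv2.COLOR_BGR2GRAY),(0,0),.7).astype(np.float32)
    a,b=proj(c,np.array([P0,P1])); d=(b-a)/np.linalg.norm(b-a); nn=np.array([-d[1],d[0]])
    t=np.linspace(.15,.85,n)[:,None]; q=a+t*(b-a); s=np.arange(-w,w+.01,.1)
    X=q[:,None,:]+s[None,:,None]*nn
    v=cv2.remap(g,X[...,0].astype(np.float32),X[...,1].astype(np.float32),cv2.INTER_CUBIC)
    G=np.abs(np.gradient(v,.1,axis=1)); k=G.argmax(1); o=s[k]
    ok=(np.abs(o)<w-.2)&(G.max(1)>4)
    return q[ok]+o[ok,None]*nn,t[ok,0]
def fit(c_edges,p0,unpack,iters=4,w=4.):
    """c_edges(p): list of (cam,P0,P1)"""
    p=np.array(p0,float)
    for i in range(iters):
        M=[meas(c,a,b,max(1.5,w/(i+1))) for c,a,b in c_edges(p)]
        def res(p):
            r=[]
            for (c,a,b),(q,t) in zip(c_edges(p),M):
                A,B=proj(c,np.array([a,b])); d=(B-A)/np.linalg.norm(B-A)
                r.append((q-A)@np.array([-d[1],d[0]]))
            return np.concatenate(r)
        s=least_squares(res,p,loss='soft_l1',f_scale=.3,x_scale=[.01]*len(p)); p=s.x
    return p,np.sqrt(np.mean(np.clip(res(p),-1,1)**2)),[len(q) for q,_ in M]
def stone_edges(c,p,z,E=(0,1,2,3,4)):
    W=world(p,HS,z); return [(c,W[i],W[(i+1)%5]) for i in E]
def pocket_edges(c,p,zf=.012,zr=.024):
    o=1.5/1000; k=o*np.tan(np.pi/8)
    L=np.array([[36+1.5,23.5],[36+1.5,-23.5],[-14-1.5*np.tan(np.pi/8),-23.5],[-36-1.5*2**.5,0],[-14-1.5*np.tan(np.pi/8),23.5]])/1000
    out=[]
    C=np.array(c['position'])
    for i in range(5):
        a,b=L[i],L[(i+1)%5]
        W=world(p,np.array([a,b]),zr); m=W.mean(0); inn=np.r_[np.array(p[:2])-m[:2]]
        e=(W[1]-W[0])[:2]; n=np.array([-e[1],e[0]]); n=n*np.sign(n@inn)
        z=zf if n@(C-m)[:2]>0 else zr   # wall facing camera: see its foot
        out.append((c,)+tuple(world(p,np.array([a,b]),z)))
    return out
E
python3 - <<'E'
from h import *
C={n:optics.camera(n) for n in('scene','top')}
T,S=C['top'],C['scene']
p0=[.434,.105,np.radians(168.7)]
print('stone top',fit(lambda p:stone_edges(T,p,.034),p0,0))
p0b=p0+[.034]
print('both',fit(lambda p:stone_edges(T,p[:3],p[3])+stone_edges(S,p[:3],p[3],(1,2,3)),p0b,0))
q0=[.577,-.163,np.radians(188.3)]
r=fit(lambda p:pocket_edges(T,p),q0,0);print('pocket',r)
BD=np.array([[185,52],[185,-52],[-65,-52],[-65,52]])/1000
def bd(c,p,z):
    W=world(p,BD,z);return [(c,W[i],W[(i+1)%4]) for i in range(4)]
for zz in (.012,.018,.024): print('board',zz,fit(lambda p:bd(T,p,zz),r[0],0))
v=T['pixels'].copy()
for p,f in ((fit(lambda p:stone_edges(T,p,.034),p0,0)[0],lambda p:stone_edges(T,p,.034)),(r[0],lambda p:pocket_edges(T,p))):
    pass
v=cv2.resize(v,None,fx=4,fy=4,interpolation=cv2.INTER_CUBIC)
def dr(E,col):
    for c,a,b in E:
        u=((proj(c,np.array([a,b]))+.5)*4-.5).round().astype(int);cv2.line(v,tuple(map(int,u[0])),tuple(map(int,u[1])),col,1)
dr(stone_edges(T,fit(lambda p:stone_edges(T,p,.034),p0,0)[0],.034),(0,0,255)); dr(pocket_edges(T,r[0]),(0,255,0)); 
cv2.imwrite('pics/fit1.png',np.hstack([v[920:1220,840:1240],v[620:920,1460:1860]]))
E
```

```text
stone top (array([0.43868387, 0.10574415, 2.94622198]), np.float64(0.3381684439007351), [12, 12, 12, 12, 12])
both (array([0.4385239 , 0.10557547, 2.93209611, 0.03317078]), np.float64(0.3252751838762026), [12, 12, 12, 12, 12, 12, 12, 12])
pocket (array([ 0.57426696, -0.1625074 ,  3.30014649]), np.float64(0.3780146100872135), [12, 12, 12, 12, 12])
board 0.012 (array([ 0.57372143, -0.16111147,  3.29928126]), np.float64(0.49530056566482705), [12, 12, 11, 12])
board 0.018 (array([ 0.57296286, -0.16006135,  3.30079735]), np.float64(0.53641723643937), [12, 12, 12, 12])
board 0.024 (array([ 0.57300173, -0.15869834,  3.30416325]), np.float64(0.6043545564420802), [11, 12, 8, 10])
```

View pics/fit1.png

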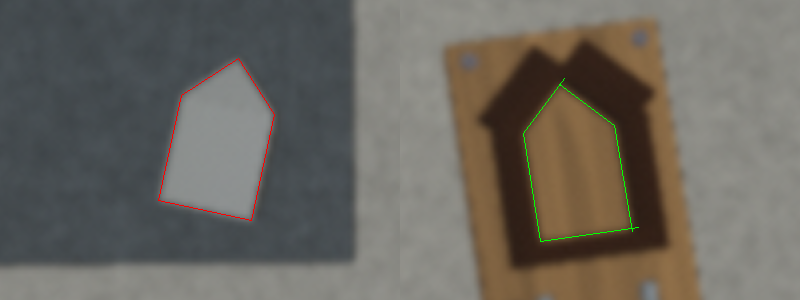

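The fits lie on the outlines. Stone: (0.4386, 0.1057), top height 33–34 mm, long axis at 168.8°. Pocket: (0.574, -0.1625), 189.1°. Now moving above the stone.

Call:
step_arm(moves=[{"linear": [0,0,0],"yaw": -4.4},{"linear": [-18,-20.5,5.5]},{"linear": [-18,-20.5,5.5]},{"linear": [-18,-20.5,5.5]},{"linear": [-18,-20.5,5.5]},{"linear": [-18,-20.5,5.5]},{"linear": [-18,-20.5,5.5]},{"linear": [-18,-20.5,5.5]},{"linear": [-18,-20.5,5.5]},{"linear": [-18,-20.5,5.5]}], squeeze=40)

```text
schema error: expected keys grip, linear, yaw
```

Call:
step_arm(moves=[{"linear": [-18,-20.5,5.5]},{"linear": [-18,-20.5,5.5]},{"linear": [-18,-20.5,5.5]},{"linear": [-18,-20.5,5.5]},{"linear": [-18,-20.5,5.5]},{"linear": [-18,-20.5,5.5]},{"linear": [-18,-20.5,5.5]},{"linear": [-18,-20.5,5.5]},{"linear": [-18,-20.5,5.5]},{"linear": [-18,-20.5,5.5]}])

```text
schema error: expected keys grip, linear, yaw
```

Call:
step_arm(moves=[{"grip": 85,"linear": [0,0,0],"yaw": -4.4},{"grip": 85,"yaw": 0,"linear": [-18,-20.5,5.5]},{"grip": 85,"yaw": 0,"linear": [-18,-20.5,5.5]},{"grip": 85,"yaw": 0,"linear": [-18,-20.5,5.5]},{"grip": 85,"yaw": 0,"linear": [-18,-20.5,5.5]},{"grip": 85,"yaw": 0,"linear": [-18,-20.5,5.5]},{"grip": 85,"yaw": 0,"linear": [-18,-20.5,5.5]},{"grip": 85,"yaw": 0,"linear": [-18,-20.5,5.5]},{"grip": 85,"yaw": 0,"linear": [-18,-20.5,5.5]},{"grip": 85,"yaw": 0,"linear": [-18,-20.5,5.5]}], squeeze=40)

```text
t: 2.23
eef_pos: [0.2854, 0.3638, 0.1817]
ee_rot: [0.098, 0.995, 0.0, 0.0]
ft_force: [0.1, -1.0, -0.0]
finger_gap: 0.995
gripper_force: 0.0
```

Call:
step_arm(moves=[{"grip": 85,"yaw": 0,"linear": [-18,-20.5,5.5]},{"grip": 85,"yaw": 0,"linear": [-18,-20.5,5.5]},{"grip": 85,"yaw": 0,"linear": [-18,-20.5,5.5]},{"grip": 85,"yaw": 0,"linear": [-18,-20.5,5.5]},{"grip": 85,"yaw": 0,"linear": [-18,-20.5,5.5]},{"grip": 85,"yaw": 0,"linear": [-18,-20.5,5.5]},{"grip": 85,"yaw": 0,"linear": [-18,-20.5,5.5]},{"grip": 85,"yaw": 0,"linear": [-18,-20.5,5.5]},{"grip": 85,"yaw": 0,"linear": [-18,-20.5,5.5]},{"grip": 85,"yaw": 0,"linear": [-18,-20.5,5.5]}])

```text
t: 3.07
eef_pos: [0.4219, 0.1275, 0.1268]
ee_rot: [0.098, 0.995, 0.0, 0.0]
ft_force: [0.3, -0.4, 0.3]
finger_gap: 0.994
gripper_force: 0.0
```

Call:
step_arm(moves=[{"grip": 85,"yaw": 0,"linear": [-15.6,-18,0]},{"grip": 85,"yaw": 0,"linear": [0,0,25]},{"grip": 85,"yaw": 0,"linear": [0,0,25]},{"grip": 85,"yaw": 0,"linear": [0,0,25]},{"grip": 85,"yaw": 0,"linear": [0,0,15]},{"grip": 85,"yaw": 0,"linear": [0,0,10]},{"grip": 85,"yaw": 0,"linear": [0,0,9]},{"grip": 85,"yaw": 0,"linear": [0,0,0]}])

```text
t: 3.73
eef_pos: [0.4324, 0.108, 0.0163]
ee_rot: [0.098, 0.995, -0.0, -0.001]
ft_force: [0.6, 0.7, -0.2]
finger_gap: 0.992
gripper_force: 0.0
```

Call:
step_arm(moves=[{"grip": 60,"yaw": 0,"linear": [0,0,0]},{"grip": 50,"yaw": 0,"linear": [0,0,0]},{"grip": 40,"yaw": 0,"linear": [0,0,0]},{"grip": 40,"yaw": 0,"linear": [0,0,0]},{"grip": 40,"yaw": 0,"linear": [0,0,0]},{"grip": 40,"yaw": 0,"linear": [0,0,0]},{"grip": 40,"yaw": 0,"linear": [0,0,0]},{"grip": 40,"yaw": 0,"linear": [0,0,0]}])

```text
t: 4.4
eef_pos: [0.4341, 0.1081, 0.0193]
ee_rot: [0.098, 0.995, 0.0, 0.001]
ft_force: [-0.3, -0.4, 5.1]
finger_gap: 0.504
gripper_force: 42.8
```

Call:
step_arm(moves=[{"grip": 40,"yaw": 0,"linear": [0,0,-5]},{"grip": 40,"yaw": 0,"linear": [0,0,-15]},{"grip": 40,"yaw": 0,"linear": [0,0,-20]},{"grip": 40,"yaw": -6.8,"linear": [0,0,-20]},{"grip": 40,"yaw": -6.8,"linear": [0,0,-15]},{"grip": 40,"yaw": -6.7,"linear": [0,0,-5]},{"grip": 40,"yaw": 0,"linear": [-7,-22,0]},{"grip": 40,"yaw": 0,"linear": [-9,-29,0]},{"grip": 40,"yaw": 0,"linear": [-9,-29,0]},{"grip": 40,"yaw": 0,"linear": [-9,-29,0]}])

```text
t: 5.23
eef_pos: [0.4838, 0.0049, 0.0974]
ee_rot: [-0.079, 0.997, 0.0, -0.0]
ft_force: [0.4, 0.9, -1.8]
finger_gap: 0.5
gripper_force: 42.0
```

Call:
step_arm(moves=[{"grip": 40,"yaw": 0,"linear": [-9,-29,0]},{"grip": 40,"yaw": 0,"linear": [-9,-29,0]},{"grip": 40,"yaw": 0,"linear": [-9,-29,0]},{"grip": 40,"yaw": 0,"linear": [-9,-29,0]},{"grip": 40,"yaw": 0,"linear": [-9,-29,0]},{"grip": 40,"yaw": 0,"linear": [-9,-25,0]},{"grip": 40,"yaw": 0,"linear": [-2,-10,0]},{"grip": 40,"yaw": 0,"linear": [0,0,0]},{"grip": 40,"yaw": 0,"linear": [0,0,0]}])

```text
t: 5.98
eef_pos: [0.5668, -0.1629, 0.097]
ee_rot: [-0.078, 0.997, 0.001, -0.001]
ft_force: [-0.2, -0.5, -2.8]
finger_gap: 0.504
gripper_force: 42.0
```

```bash
python3 - <<'E'
from h import *
s=env.read_state(); print(s['t'],np.round(s['eef_pos'],4),s['ee_rot'],s['ft_force'],s['finger_gap'])
S=optics.camera('scene');T=optics.camera('top')
def cr(im,x,y,w,h,W,H): return cv2.resize(im[y:y+h,x:x+w],(W,H),interpolation=cv2.INTER_CUBIC)
cv2.imwrite('pics/hover.png',np.hstack([cr(S['pixels'],200,200,160,200,400,500),cr(T['pixels'],340,120,120,150,400,500)]))
E
```

```text
5.9833 [ 0.5668 -0.1629  0.097 ] [-7.81729484e-02  9.96939129e-01  7.65628432e-04 -8.81196961e-04] [-0.19251864 -0.48639258 -2.84335251] 0.5036732576268484
```

View pics/hover.png

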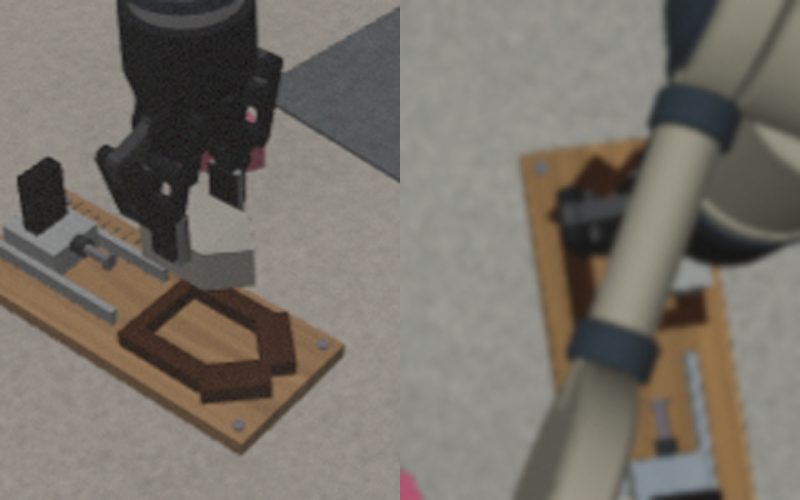

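The stone hangs level above the pocket, its apex pointing with the pocket's (scene crop, apex at about (255,285)). I'll compare stone and pocket in the same scene camera so the calibration bias cancels.

```bash
python3 - <<'E'
from h import *
s=env.read_state(); S=optics.camera('scene'); e=s['eef_pos']; print(np.round(e,4),s['ft_force'])
a=2*np.arctan2(s['ee_rot'][1],s['ee_rot'][0]); 
pe=np.array([e[0]-.005*np.cos(a),e[1]-.005*np.sin(a),a]); print('expected stone',pe)
pk=np.array([.5743,-.1625,3.3001])
def ed(p,z): 
    return stone_edges(S,p,z,(2,3,4))+stone_edges(S,p,z+.03,(2,3))
for off in(.014,.0153): print('stone scene',off,fit(lambda p:ed(p,e[2]-off),pe,0))
print('stone bottom only',fit(lambda p:stone_edges(S,p,e[2]-.0145,(2,3,4)),pe,0))
S0=dict(S);S0['pixels']=cv2.imread('pics/scene0.png')
r=fit(lambda p:pocket_edges(S0,p),pk,0);print('pocket scene0',r)
v=cv2.resize(S['pixels'],None,fx=4,fy=4,interpolation=cv2.INTER_CUBIC)
v0=cv2.resize(S0['pixels'],None,fx=4,fy=4,interpolation=cv2.INTER_CUBIC)
def dr(v,E,col):
    for c,a,b in E:
        u=((proj(c,np.array([a,b]))+.5)*4-.5).round().astype(int);cv2.line(v,tuple(map(int,u[0])),tuple(map(int,u[1])),col,1)
f=fit(lambda p:ed(p,e[2]-.0145),pe,0)[0]
dr(v,ed(f,e[2]-.0145),(0,0,255)); dr(v0,pocket_edges(S0,r[0]),(0,255,0))
cv2.imwrite('pics/fit2.png',np.hstack([v[1020:1320,980:1380],v0[1220:1520,960:1360]]))
E
```

```text
[ 0.5668 -0.162   0.0975] [-0.06092983 -0.09194606 -1.83779588]
expected stone [ 0.57177901 -0.16125418  3.29976952]
stone scene 0.014 (array([ 0.57428178, -0.1609001 ,  3.27873253]), np.float64(0.4237090975851857), [12, 9, 11, 4, 12])
stone scene 0.0153 (array([ 0.57342429, -0.1599732 ,  3.27932045]), np.float64(0.4831475643784238), [12, 10, 11, 7, 12])
stone bottom only (array([ 0.57456198, -0.15972345,  3.15477085]), np.float64(0.5199559971402286), [12, 10, 7])
pocket scene0 (array([ 0.57462689, -0.16362195,  3.30245842]), np.float64(0.327854559732172), [12, 12, 9, 12, 12])
```

View pics/fit2.png

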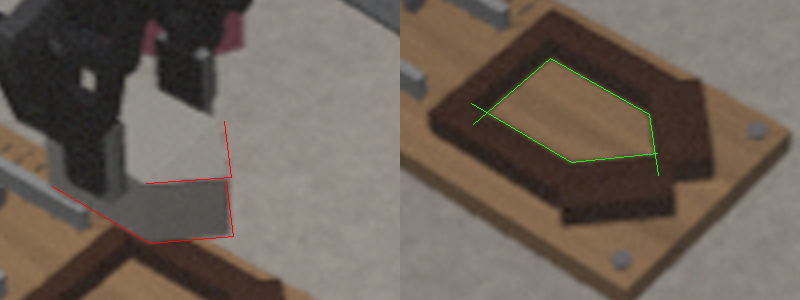

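Call:
step_arm(moves=[{"grip": 40,"yaw": 0,"linear": [-1.7,-2.2,15]},{"grip": 40,"yaw": 0,"linear": [0,0,15]},{"grip": 40,"yaw": 0,"linear": [0,0,12]},{"grip": 40,"yaw": 0,"linear": [0,0,6]},{"grip": 40,"yaw": 0,"linear": [0,0,3]},{"grip": 40,"yaw": 0,"linear": [0,0,0]},{"grip": 40,"yaw": 0,"linear": [0,0,0]},{"grip": 40,"yaw": 0,"linear": [0,0,0]}])

```text
t: 6.8
eef_pos: [0.5699, -0.1653, 0.0479]
ee_rot: [-0.079, 0.997, -0.0, 0.001]
ft_force: [0.1, -0.5, -1.3]
finger_gap: 0.506
gripper_force: 42.0
```

```bash
python3 - <<'E'
from h import *
S=optics.camera('scene'); 
for i in range(4):
    optics.camera('scene'); s=env.read_state(); print(np.round(s['eef_pos'],4),np.round(s['ft_force'],1))
e=s['eef_pos']
a=2*np.arctan2(s['ee_rot'][1],s['ee_rot'][0]); 
pe=np.array([e[0]-.005*np.cos(a),e[1]-.005*np.sin(a),a]); print('expected stone',pe)
v=cv2.resize(S['pixels'],None,fx=5,fy=5,interpolation=cv2.INTER_CUBIC)
v2=v.copy()
def dr(v,E,col):
    for c,a,b in E:
        u=((proj(c,np.array([a,b]))+.5)*5-.5).round().astype(int);cv2.line(v,tuple(map(int,u[0])),tuple(map(int,u[1])),col,1)
z=e[2]-.0145
dr(v,stone_edges(S,pe,z,(2,3,4))+stone_edges(S,pe,z+.03,(2,3)),(0,0,255)); dr(v,pocket_edges(S,[.5746,-.1636,3.3015]),(0,255,0))
x,y=215*5,270*5
cv2.imwrite('pics/low.png',np.hstack([v2[y:y+500,x+50:x+450],v[y:y+500,x+50:x+450]]))
E
```

```text
[ 0.5698 -0.1654  0.0478] [ 0.1 -0.2 -1.3]
[ 0.5698 -0.1654  0.0476] [ 0.5 -0.3 -1.7]
[ 0.5696 -0.1653  0.0474] [-0.4  0.  -1.2]
[ 0.5696 -0.1653  0.0473] [ 0.8  0.1 -1.9]
expected stone [ 0.57452814 -0.16451877  3.29882681]
```

View pics/low.png

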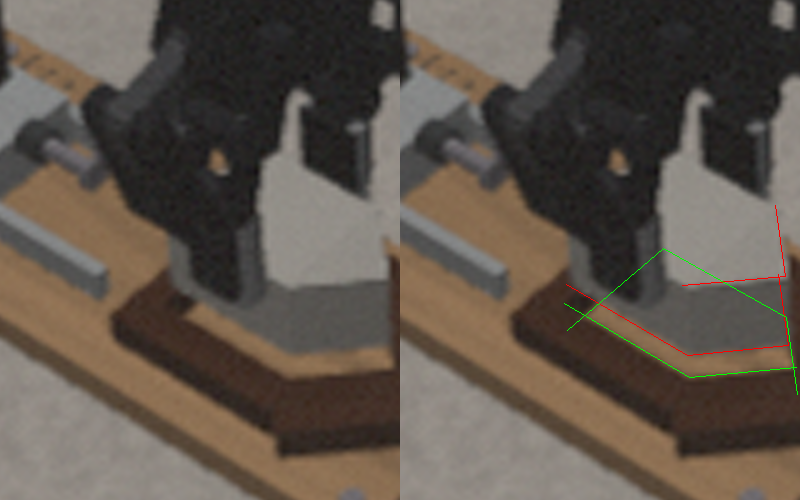

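Call:
step_arm(moves=[{"grip": 40,"yaw": 0,"linear": [-0.6,0.7,3]},{"grip": 40,"yaw": 0,"linear": [0,0,3]},{"grip": 40,"yaw": 0,"linear": [0,0,2]},{"grip": 40,"yaw": 0,"linear": [0,0,1]},{"grip": 40,"yaw": 0,"linear": [0,0,1]},{"grip": 40,"yaw": 0,"linear": [0,0,1]},{"grip": 40,"yaw": 0,"linear": [0,0,0]}])

```text
t: 7.63
eef_pos: [0.5697, -0.1644, 0.0355]
ee_rot: [-0.079, 0.997, 0.0, -0.0]
ft_force: [-0.4, 1.0, -1.6]
finger_gap: 0.503
gripper_force: 42.0
```

Call:
step_arm(moves=[{"grip": 40,"yaw": 0,"linear": [0,0,2]},{"grip": 40,"yaw": 0,"linear": [0,0,2]},{"grip": 40,"yaw": 0,"linear": [0,0,2]},{"grip": 40,"yaw": 0,"linear": [0,0,1]},{"grip": 40,"yaw": 0,"linear": [0,0,0]}])

```text
t: 8.05
eef_pos: [0.5696, -0.1643, 0.0282]
ee_rot: [-0.079, 0.997, 0.0, -0.0]
ft_force: [0.4, -0.2, -2.0]
finger_gap: 0.502
gripper_force: 42.0
```

Call:
step_arm(moves=[{"grip": 40,"yaw": 0,"linear": [0,0,0.5]},{"grip": 40,"yaw": 0,"linear": [0,0,0.5]},{"grip": 40,"yaw": 0,"linear": [0,0,0]}])

```text
t: 8.3
eef_pos: [0.5698, -0.1644, 0.0277]
ee_rot: [-0.079, 0.997, -0.0, -0.0]
ft_force: [-0.0, 0.3, -2.4]
finger_gap: 0.499
gripper_force: 42.0
```

Call:
step_arm(moves=[{"grip": 40,"yaw": 0,"linear": [0,0,0.5]},{"grip": 40,"yaw": 0,"linear": [0,0,0.5]},{"grip": 40,"yaw": 0,"linear": [0,0,0]}])

```text
t: 8.55
eef_pos: [0.5699, -0.1644, 0.0274]
ee_rot: [-0.079, 0.997, -0.0, 0.0]
ft_force: [-0.7, 0.4, 1.4]
finger_gap: 0.505
gripper_force: 42.4
```

Call:
step_arm(moves=[{"grip": 40,"yaw": 0,"linear": [0,0,0.3]},{"grip": 40,"yaw": 0,"linear": [0,0,0]}])

```text
t: 8.72
eef_pos: [0.5699, -0.1644, 0.0274]
ee_rot: [-0.079, 0.997, -0.0, 0.0]
ft_force: [-4.6, 0.0, 6.3]
finger_gap: 0.509
gripper_force: 42.8
```

Contact is at TCP z 27.4 mm, which puts the underside at the 12 mm floor. Releasing and lifting.

Call:
step_arm(moves=[{"grip": 48,"yaw": 0,"linear": [0,0,0]},{"grip": 55,"yaw": 0,"linear": [0,0,0]},{"grip": 65,"yaw": 0,"linear": [0,0,0]},{"grip": 65,"yaw": 0,"linear": [0,0,0]},{"grip": 65,"yaw": 0,"linear": [0,0,-5]},{"grip": 65,"yaw": 0,"linear": [0,0,-20]},{"grip": 65,"yaw": 0,"linear": [0,0,-30]},{"grip": 65,"yaw": 0,"linear": [0,0,-30]},{"grip": 65,"yaw": 0,"linear": [0,0,-30]}])

```text
t: 9.47
eef_pos: [0.5696, -0.1643, 0.1428]
ee_rot: [-0.079, 0.997, 0.0, -0.0]
ft_force: [0.5, -0.3, -0.2]
finger_gap: 0.755
gripper_force: 0.0
```

Call:
step_arm(moves=[{"grip": 65,"yaw": 0,"linear": [27,0,0]},{"grip": 65,"yaw": 0,"linear": [30,0,0]},{"grip": 65,"yaw": 0,"linear": [30,0,0]},{"grip": 65,"yaw": 0,"linear": [30,0,0]},{"grip": 60,"yaw": 0,"linear": [30,0,0]},{"grip": 60,"yaw": 0,"linear": [0,0,0]}])

```text
t: 9.97
eef_pos: [0.4211, -0.188, 0.1419]
ee_rot: [-0.078, 0.997, -0.0, -0.001]
ft_force: [-0.9, 1.1, -0.4]
finger_gap: 0.703
gripper_force: 0.0
```

```bash
python3 - <<'E'
from h import *
s=env.read_state(); print(s['t'],np.round(s['joint_positions'],3),np.round(s['eef_pos'],4))
S=optics.camera('scene');
for th in('carriage_grip','tip_face','stone'): print(th,[(np.round(d['at'],1).tolist(),round(d['score'],2)) for d in optics.landmark_of('scene',th)[:3]])
pk=np.array([.5743,-.163,3.3005])
f=lambda p:stone_edges(S,p,.042,(0,1,2,3,4))+stone_edges(S,p,.024,())
r=fit(f,pk,0);print(r)
v=cv2.resize(S['pixels'],None,fx=4,fy=4,interpolation=cv2.INTER_CUBIC)
cv2.imwrite('pics/seated.png',v[820:1420,680:1380])
E
```

```text
9.9667 [-4.930e-01 -2.880e-01  1.743e+00 -1.000e-03  1.687e+00 -2.219e+00] [ 0.4211 -0.188   0.1419]
carriage_grip [([216.3, 273.7], 0.73), ([288.0, 335.1], 0.52)]
tip_face [([244.2, 307.2], 0.59)]
stone [([325.3, 185.0], 0.92), ([288.4, 258.9], 0.9), ([364.9, 166.4], 0.89)]
(array([ 0.57564751, -0.16355962,  3.3056312 ]), np.float64(0.3367490626379059), [12, 12, 12, 12, 12])
```

View pics/seated.png

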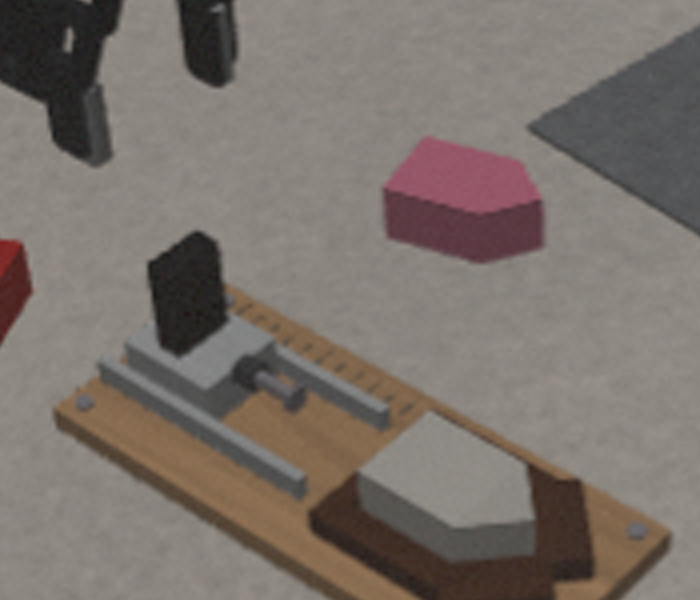

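Stone is flat and square (yaw within 0.3°, and the small rotation is inside the clearance). Now turning 90° so the fingers close along the slide onto the fin.

Call:
step_arm(moves=[{"grip": 55,"yaw": 7,"linear": [0,0,0]},{"grip": 55,"yaw": 7,"linear": [0,0,0]},{"grip": 55,"yaw": 7,"linear": [0,0,0]},{"grip": 55,"yaw": 7,"linear": [0,0,0]},{"grip": 55,"yaw": 7,"linear": [0,0,0]},{"grip": 55,"yaw": 7,"linear": [0,0,0]},{"grip": 55,"yaw": 7,"linear": [0,0,0]},{"grip": 55,"yaw": 7,"linear": [0,0,0]},{"grip": 55,"yaw": 7,"linear": [0,0,0]},{"grip": 55,"yaw": 7,"linear": [0,0,0]}])

```text
t: 11.0
eef_pos: [0.4257, -0.1872, 0.1414]
ee_rot: [0.51, 0.86, 0.0, -0.0]
ft_force: [-0.1, 0.3, -0.2]
finger_gap: 0.648
gripper_force: 0.0
```

Call:
step_arm(moves=[{"grip": 55,"yaw": 7,"linear": [0,0,0]},{"grip": 55,"yaw": 7,"linear": [0,0,0]},{"grip": 55,"yaw": 6,"linear": [0,0,0]},{"grip": 55,"yaw": 0,"linear": [0,2.5,0]},{"grip": 55,"yaw": 0,"linear": [0,0,0]},{"grip": 55,"yaw": 0,"linear": [0,0,0]}])

```text
t: 11.5
eef_pos: [0.4277, -0.1869, 0.1413]
ee_rot: [0.648, 0.762, -0.0, -0.0]
ft_force: [0.4, 0.5, -0.5]
finger_gap: 0.643
gripper_force: 0.0
```

```bash
python3 - <<'E'
from h import *
s=env.read_state(); print(s['t'],np.round(s['joint_positions'],3),np.round(s['eef_pos'],4),np.degrees(2*np.arctan2(s['ee_rot'][1],s['ee_rot'][0]))%360)
S=optics.camera('scene');T=optics.camera('top'); print(atz(S,(215.2,274.2),.066),atz(T,(426.2,271.2),.066),atz(S,(244.6,305.5),.033),atz(T,(419.7,236.6),.033))
E
```

```text
11.5 [-0.485 -0.272  1.731  0.     1.683 -0.646] [ 0.4277 -0.1869  0.1413] 99.23238525099377
[ 0.42574193 -0.18691937  0.066     ] [ 0.42792446 -0.18538037  0.066     ] [ 0.48993044 -0.1779632   0.033     ] [ 0.49237113 -0.18118834  0.033     ]
```

Call:
step_arm(moves=[{"grip": 50,"yaw": 0,"linear": [0,-1,15]},{"grip": 50,"yaw": 0,"linear": [0,0,20]},{"grip": 50,"yaw": 0,"linear": [0,0,20]},{"grip": 50,"yaw": 0,"linear": [0,0,15]},{"grip": 50,"yaw": 0,"linear": [0,0,13]},{"grip": 50,"yaw": 0,"linear": [0,0,8]},{"grip": 50,"yaw": 0,"linear": [0,0,0]},{"grip": 30,"yaw": 0,"linear": [0,0,0]},{"grip": 20,"yaw": 0,"linear": [0,0,0]}], squeeze=25)

```text
t: 12.35
eef_pos: [0.4267, -0.1875, 0.0517]
ee_rot: [0.649, 0.761, 0.0, 0.001]
ft_force: [0.2, 0.4, 0.7]
finger_gap: 0.309
gripper_force: 0.0
```

Call:
step_arm(moves=[{"grip": 10,"yaw": 0,"linear": [0,0,0]},{"grip": 10,"yaw": 0,"linear": [0,0,0]},{"grip": 10,"yaw": 0,"linear": [0,0,0]},{"grip": 10,"yaw": 0,"linear": [0,0,0]},{"grip": 10,"yaw": 0,"linear": [0,0,0]},{"grip": 10,"yaw": 0,"linear": [0,0,0]}])

```text
t: 12.85
eef_pos: [0.4272, -0.1875, 0.052]
ee_rot: [0.649, 0.761, 0.001, 0.001]
ft_force: [2.5, 0.8, 5.1]
finger_gap: 0.156
gripper_force: 29.6
```

Call:
step_arm(moves=[{"grip": 10,"yaw": 0,"linear": [0,3,0]},{"grip": 10,"yaw": 0,"linear": [0,6,0]},{"grip": 10,"yaw": 0,"linear": [0,6,0]},{"grip": 10,"yaw": 0,"linear": [0,6,0]},{"grip": 10,"yaw": 0,"linear": [0,6,0]},{"grip": 10,"yaw": 0,"linear": [0,6,0]},{"grip": 10,"yaw": 0,"linear": [0,6,0]},{"grip": 10,"yaw": 0,"linear": [0,5,0]},{"grip": 10,"yaw": 0,"linear": [0,4,0]},{"grip": 10,"yaw": 0,"linear": [0,0,0]}])

```text
t: 13.68
eef_pos: [0.4737, -0.1802, 0.0519]
ee_rot: [0.649, 0.76, -0.001, 0.0]
ft_force: [-2.8, 0.1, 9.0]
finger_gap: 0.159
gripper_force: 30.0
```

Call:
step_arm(moves=[{"grip": 10,"yaw": 0,"linear": [0,2,0]},{"grip": 10,"yaw": 0,"linear": [0,2,0]},{"grip": 10,"yaw": 0,"linear": [0,1,0]},{"grip": 10,"yaw": 0,"linear": [0,1,0]},{"grip": 10,"yaw": 0,"linear": [0,1,0]},{"grip": 10,"yaw": 0,"linear": [0,0,0]},{"grip": 10,"yaw": 0,"linear": [0,0,0]}])

```text
t: 14.27
eef_pos: [0.4799, -0.1792, 0.0519]
ee_rot: [0.65, 0.76, -0.001, 0.0]
ft_force: [-5.0, -0.2, 8.9]
finger_gap: 0.153
gripper_force: 30.2
```

```bash
python3 - <<'E'
from h import *
s=env.read_state(); print(s['t'],np.round(s['eef_pos'],4),np.round(s['ft_force'],1))
S=optics.camera('scene')
for th in('carriage_grip','tip_face'): print(th,[(np.round(d['at'],1).tolist(),round(d['score'],2)) for d in optics.landmark_of('scene',th)[:3]])
v=cv2.resize(S['pixels'],None,fx=6,fy=6,interpolation=cv2.INTER_CUBIC)
x,y=215*6,275*6
cv2.imwrite('pics/press.png',v[y:y+540,x:x+720])
E
```

```text
14.2667 [ 0.4799 -0.1792  0.0519] [-5.  -0.2  8.9]
carriage_grip [([240.0, 286.8], 0.74)]
tip_face [([266.0, 317.6], 0.42)]
```

View pics/press.png

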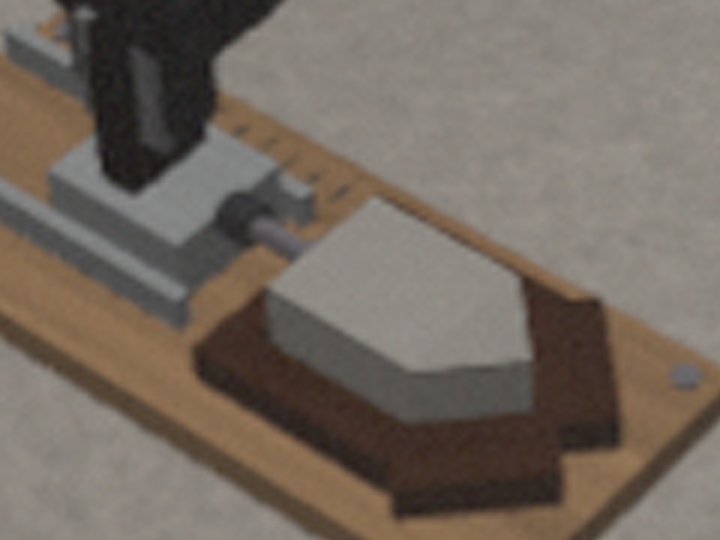

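The tip is reaching the stone's flat end after 53 mm of travel, matching the calculation. I'll press about 6.5 mm further in slow steps.

Call:
step_arm(moves=[{"grip": 10,"yaw": 0,"linear": [0,1,0]},{"grip": 10,"yaw": 0,"linear": [0,1,0]},{"grip": 10,"yaw": 0,"linear": [0,1,0]},{"grip": 10,"yaw": 0,"linear": [0,1,0]},{"grip": 10,"yaw": 0,"linear": [0,1,0]},{"grip": 10,"yaw": 0,"linear": [0,1,0]},{"grip": 10,"yaw": 0,"linear": [0,0.5,0]},{"grip": 10,"yaw": 0,"linear": [0,0,0]},{"grip": 10,"yaw": 0,"linear": [0,0,0]}])

```text
t: 15.17
eef_pos: [0.486, -0.1783, 0.052]
ee_rot: [0.65, 0.76, -0.001, -0.0]
ft_force: [-6.9, -0.9, 10.7]
finger_gap: 0.158
gripper_force: 30.3
```

```bash
python3 - <<'E'
from h import *
s=env.read_state(); print(s['t'],np.round(s['eef_pos'],4),np.round(s['ft_force'],1))
S=optics.camera('scene')
pk=np.array([.5753,-.163,3.3005])
r=fit(lambda p:stone_edges(S,p,.042,(0,1,2,3,4)),pk,0);print(r)
v=cv2.resize(S['pixels'],None,fx=6,fy=6,interpolation=cv2.INTER_CUBIC)
x,y=215*6,275*6
cv2.imwrite('pics/press2.png',v[y:y+540,x:x+720])
E
```

```text
15.1667 [ 0.486  -0.1783  0.052 ] [-6.9 -0.9 10.7]
(array([ 0.57675856, -0.16343478,  3.29626311]), np.float64(0.34842781447021015), [12, 12, 12, 12, 12])
```

View pics/press2.png

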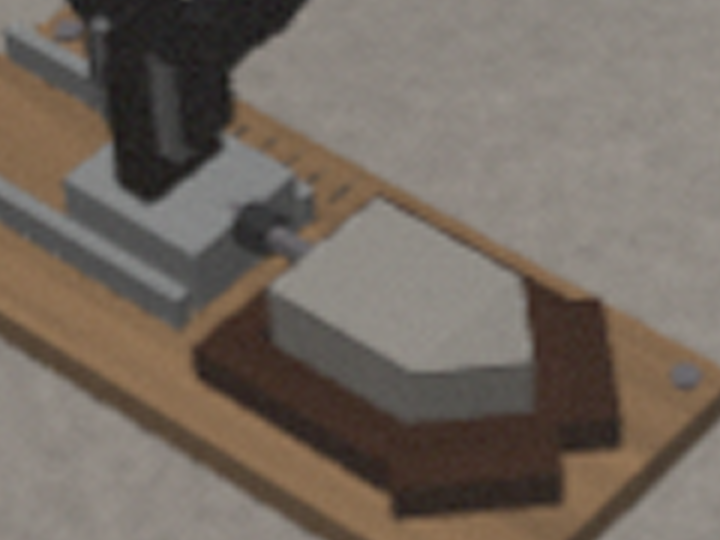

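The stone now sits against the pocket's point. The tip is pressed in about 5 mm of 12 by travel, and the roughly 1.9 N force rise agrees. Releasing and retreating.

Call:
step_arm(moves=[{"grip": 22,"yaw": 0,"linear": [0,0,0]},{"grip": 35,"yaw": 0,"linear": [0,0,0]},{"grip": 45,"yaw": 0,"linear": [0,0,0]},{"grip": 45,"yaw": 0,"linear": [0,0,0]},{"grip": 45,"yaw": 0,"linear": [0,0,-10]},{"grip": 45,"yaw": 0,"linear": [0,0,-25]},{"grip": 45,"yaw": 0,"linear": [0,0,-25]},{"grip": 45,"yaw": 0,"linear": [0,0,-25]},{"grip": 45,"yaw": 0,"linear": [0,0,-25]},{"grip": 45,"yaw": 0,"linear": [0,0,0]}])

```text
t: 16.05
eef_pos: [0.4889, -0.1784, 0.1676]
ee_rot: [0.649, 0.761, 0.001, 0.005]
ft_force: [1.2, 0.0, 1.7]
finger_gap: 0.524
gripper_force: 0.0
```

```bash
python3 - <<'E'
from h import *
s=env.read_state(); print(s['t'],np.round(s['eef_pos'],4),np.round(s['ft_force'],1))
S=optics.camera('scene')
print([(np.round(d['at'],1).tolist(),round(d['score'],2)) for d in optics.landmark_of('scene','carriage_grip')[:2]])
r=fit(lambda p:stone_edges(S,p,.042,(0,1,2,3,4)),np.array([.5753,-.163,3.3005]),0);print(r)
v=cv2.resize(S['pixels'],None,fx=6,fy=6,interpolation=cv2.INTER_CUBIC)
cv2.imwrite('pics/final.png',v[1620:2190,1290:2010])
E
```

```text
16.05 [ 0.4889 -0.1784  0.1676] [1.2 0.  1.7]
[([240.4, 288.4], 0.6)]
(array([ 0.57662064, -0.16339119,  3.29774575]), np.float64(0.37145225626741846), [12, 12, 12, 12, 12])
```

View pics/final.png

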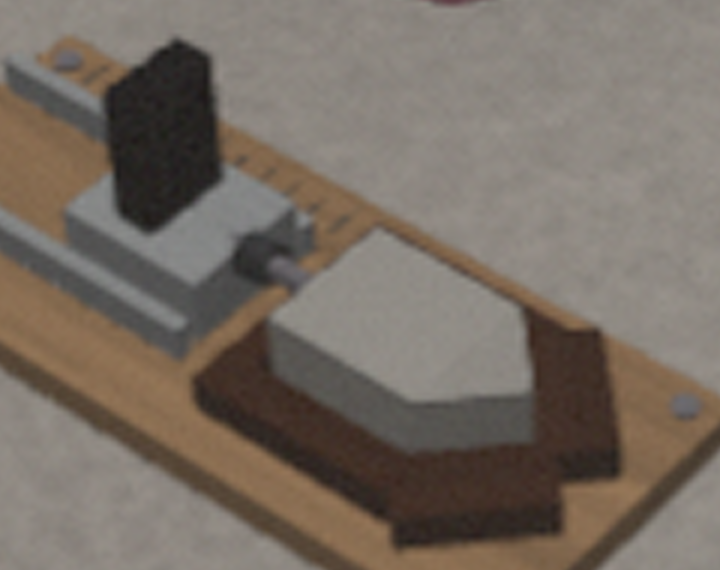

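The stone is seated square, the carriage stayed where it was left with the tip pressed, and the gripper is clear. Handing in.

```bash
python3 -c "
from workcell import env
print(env.finish_job())"
```

```text
the job is handed in; nothing more can be done
None
```

The large marble house piece lies flat and square in the pocket, and the caliper tip is left pressed about 5 mm of its 12 mm against the stone's flat end. The job is handed in at about 16 s; no verdict came back.

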